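# Clip a sample tube into the tube rocker

### The arm

A 7-joint arm with a two-finger parallel gripper is mounted at the origin on a cart in front of the work surface, level with it; the furniture and walls round the work are solid. World frame = base frame: x ahead of the robot, y to its left, z up, the work surface at z = 0. Lengths are in m, angles in degrees, forces in N, time in s.
With the tool pointing down it reaches from about 0.425 to 0.95 m from the base axis. Payload 16.7 kg.
Tool frame: the origin (TCP) lies midway between the tips of the shut fingers; the grasp point (between the pads) lies 19 mm behind it (env.grip_depth is the distance from the TCP to the grasp point, in m); x points along the fingers, y is the direction in which the jaws open and shut, and the axes are right-handed (so a half turn about x gives the same grasp; the last joint's range is limited). The gripper opens to 94 mm and grips with 3 to 60 N. Pads are 16 mm wide; open, the fingers measure 119 mm over their backs; the gripper's body (75 mm by 177 mm) begins 78 mm behind the grasp point.
Start: joints at [63.913, 24.414, 4.234, 92.017, -1.954, 63.644, -3.845], TCP at [0.203, -0.644, 0.205] pointing down, gripper open.
Joint ranges: [-163.25, 163.25], [-28.42, 122.38], [-70.27, 78.77], [12.13, 141.07], [-58.53, 238.53], [9.26, 117.41], [-156.51, 156.51]. Speed limits (degrees/s): [108.29, 108.29, 136.94, 136.94, 172.46, 172.46, 172.46].

### API

Orientations are given as a 3x3 rotation matrix whose columns are the frame's x, y, z axes.
In Python, from workcell import env gives the robot as it stands. Calls block until the motion is done:
- env.move_ptp(position, orientation): joint-space move of the TCP to a pose.
- env.movel(position, feed=0.15, ori=None): straight line of the TCP; ori=None keeps the orientation; feed is the mean speed in m/s.
- env.movej(angles): joint-space move.
- env.open_gripper() and env.grasp(newtons=None): open the fingers fully, or close them until they stop; newtons is the grip in N (None keeps the last).
- env.dwell(seconds).
- env.solve_ik(position, orientation): joint angles nearest the present ones, or None.
- env.state(): the state.
- env.read_camera(name): name is "scene" or "top"; returns the picture (400x640x3 uint8, red, green, blue); there is no depth.
- env.camera_params(name): a dict with "fx", "fy", "cx", "cy" (pixels), "rvec" (rotation vector, rad) and "tvec" (3), from world to camera coordinates, as OpenCV has them. Camera axes: x right, y down, z forward; pixel columns grow to the right and rows downward; lengths in m; the calibration is good to about 2 mm. A picture is of the moment at which its call begins. camera_params takes no time and is no camera call.
A pose or a line that the arm cannot do raises env.MotionError and nothing moves.
- env.job_done(): hands the job in, once; it reports no verdict.
Trained networks look in the newest picture that a camera, given by its name, has taken for a name from the list of things; names that differ only in an ending like _2 or _b are one class to them, and where a whole thing is asked for, a point or a joint stands for the part that bears it (a point fixed in the world has none). Each returns a list of dicts, best first, with "score" (0 to 1); they miss things now and then, are a little off and sometimes report something else, mostly with a low value. They report only what shows in the picture. A call takes as long as a camera call.
- env.spot_in(name, camera): "rect" ([left, top, right, bottom] in pixels, round what is visible of it).
The state is a dict: "t": time; "joint_pos": joint angles; "joint_vel": joint speeds; "joint_torque": joint torques, N m; "eef_pos": TCP position; "orientation": TCP orientation; "force": force on the tool from outside, world axes, zero at the start; "wrist_torque": the same for the moment, N m; "gripper_width": opening from 0.0 (shut) to 1.0 (fully open).
Only numpy, scipy, OpenCV 4.12 (cv2) and the standard library are available. Lean on these libraries where they do the work, as an engineer would, in place of code of your own. Each camera call takes 0.05 s, during which the arm holds its last target.

### The job

Pick up the capped sample tube that lies on the worktop and snap it sideways into the narrow pair of spring clips on the tube rocker, cap end toward the end stop but short of it. Then slide it along in the clips until its cap bears firmly against the end stop, and let go. Push gently, always under 20 N, so that neither the clips nor the stop are strained, and leave the other things where they are.

Things in the scene. Friction and masses are not known exactly. Their poses are not given: they have to be found in the camera images.
- tube_mid (a point): Half-way along the capped tube lying on the worktop (96 mm long, clear plastic, 12 to 35 g), on its axis, 47.5 mm from the tip. z axis: along the tube, from tip to cap. Body 15.6 mm in diameter, straight from 22 to 83 mm from the tip, tapered below; cap 13 mm long, 19 mm in diameter. It lies with the cap away from the robot and can roll; pinch it across the body from above.
- tube_cap (a point): Centre of the flat outer face of the tube's cap, on the tube's axis, 48.7 mm from tube_mid.
- narrow_axis (a point): On the axis of the narrow pair of clips, half-way between the two, 68 mm above the worktop: a seated tube's axis passes through it. x axis: along the clips' axis toward the end stop (level, away from the robot); z: up. The foot plate is 26 mm below, and 36 mm are free along x between the clips for fingers.
- narrow: Narrow clip block; origin on the carrier plate, 32 mm under narrow_axis, same axes. Two C-shaped steel clips, each 6 mm wide, at x = -21 and +21 mm, open upward, mouths 11 mm wide. A tube pushed down meets the lips with its axis about 11 mm above the seat, needs a push to pass (see rocker), then drops on two firm pads. It may stand left or right.
- rocker: Tube rocker, a low white housing 140 x 180 x 36 mm with two pairs of clips on top, fixed; origin at the centre of its underside, same axes as narrow_axis. Forces at the narrow clips: the downward push peaks at about 6 to 14 N with the tube 6 to 11 mm above its seat; sliding a seated tube along takes about 2 to 8 N.
- wide_axis (a point): The same point of the other, wide pair of clips (for 29 mm tubes, no end stop), 74 mm above the worktop, 80 mm beside the narrow pair. Not to be used.
- stop: End stop of the narrow pair: a guide strip (origin: its near end, 43.5 mm beyond and 26 mm below narrow_axis, same axes) with an upright metal tab, 22 mm wide, 5 mm thick, reaching 10 mm above the clips' axis. The tab is clamped anywhere along the strip: its near face lies 43.5 to 49.5 mm beyond narrow_axis. This pose does not tell where: see or feel it.
- tube: The whole tube; origin at its tapered tip, z axis along it to the cap.
- timer: Bystander: white kitchen-type timer, 62 x 62 x 17 mm; origin at the centre of its underside.
- card: Bystander: flat white test cassette, 20 x 70 x 5 mm; origin at the centre of its underside.
- cup: Bystander: round lidded sample cup, 56 mm across, 58 mm high; origin at the centre of its underside.

How it is judged (in metres and radians):
On the way, in this order (a step that is already met when the one before it is completed fails the run):
1. the tube is snapped into both narrow clips (z of tube_mid in the frame of narrow_axis between -0.002 and 0.002 m and y of tube_mid in the frame of narrow_axis between -0.002 and 0.002 m and angle between the z axis of tube_mid and the x axis of narrow_axis, either way round below 0.06 rad), for 0.1 s.
2. the cap is pressed against the end stop with at least 2 N (contact force between tube and stop above 2 N and z of tube_mid in the frame of narrow_axis below 0.002 m and x of tube_cap in the frame of narrow_axis above 0.0425 m), for 0.1 s.
At the end, for the whole second after the job is handed in: The tube rests in both narrow clips (its axis within 2 mm of the clips' axis in height and sideways, within 0.06 rad of it), with its cap at the stop end where it was pushed home (the cap's face at least 42.5 mm beyond narrow_axis), released and at rest (all of step 1 and x of tube_cap in the frame of narrow_axis above 0.0425 m and linear speed of tube below 0.01 m/s); the robot touches nothing.
It fails at once if the cap is pushed against the end stop with more than 20 N (contact force between tube and stop above 20 N).
It fails at once if the tube is forced in the clips: its contact forces on the clip block, all added up, pass 45 N (as under a push of more than 20 N) (contact force between tube and narrow above 45 N).
It fails at once if the robot strikes or squeezes the clips or the stop with more than 20 N (contact force between any of the fingers, the arm and narrow above 20 N).
It fails at once if the timer, the card or the cup is moved more than 20 mm (distance of any of timer, card, cup from where it was at the start of the episode above 0.02 m).
It also fails if it takes over 64 s, if anything falls off the work surface, if the arm or the gripper's body presses on something with over 40 N, if the wrist force passes 120 N, or if a joint passes its speed limit or range.

## Working session

There is one attempt and no reset: what is moved stays moved. The work goes in short steps, each a Python script; the robot and the scene stay as the last script left them, time stands still between calls to the robot, and variables do not carry over. Pictures are saved under pics/ and viewed, and the job is handed in when it is done.

```bash
ls; mkdir -p pics; python3 - <<'E'
from workcell import env
import cv2
for c in ("scene","top"):
    im=env.read_camera(c); cv2.imwrite(f"pics/{c}0.png",im[:,:,::-1])
    p=env.camera_params(c); print(c,p)
    for n in ("tube","tube_mid","tube_cap","narrow","narrow_axis","wide_axis","rocker","stop","timer","card","cup"):
        try:
            r=env.spot_in(n,c); print(n,[(d['score'],d['rect']) for d in r[:2]])
        except Exception as e: print(n,repr(e)[:80])
print(env.state())
E
```

```text
pics
scene {'fx': 478.4157811877021, 'fy': 478.4157811877021, 'cx': 315.7410034523591, 'cy': 198.33755268380057, 'rvec': array([ 2.09668911, -1.238037  ,  0.49932832]), 'tvec': array([-0.28106294,  0.34017116,  0.615892  ])}
tube []
tube_mid [(0.82, [186.9, 176.5, 208.8, 214.6])]
tube_cap [(0.63, [184.0, 177.4, 209.8, 216.3])]
narrow [(0.83, [382.2, 180.8, 405.6, 239.8])]
narrow_axis [(0.69, [382.8, 182.6, 405.3, 236.8])]
wide_axis [(0.63, [429.2, 197.5, 457.4, 249.9])]
rocker [(0.74, [363.0, 190.8, 469.0, 269.8])]
stop [(0.59, [392.8, 186.9, 405.4, 198.0])]
timer [(0.35, [263.4, 139.0, 293.9, 176.6])]
card [(0.66, [315.2, 297.9, 360.3, 312.8])]
cup [(0.58, [263.7, 139.4, 293.7, 176.0])]
top {'fx': 471.2185457457283, 'fy': 471.2185457457283, 'cx': 316.6714763456712, 'cy': 194.3285612493333, 'rvec': array([ 2.12823207, -2.11580861,  0.18818343]), 'tvec': array([-0.06301789,  0.49359904,  1.07996576])}
tube [(0.51, [205.3, 203.8, 221.0, 238.6])]
tube_mid [(0.5, [206.7, 201.3, 224.2, 237.0])]
tube_cap []
narrow [(0.84, [353.1, 147.9, 381.6, 194.8])]
narrow_axis [(0.82, [356.8, 149.4, 37
[... 436 characters left out ...]
 -3.84630548]), 'joint_vel': array([ 0.04926787,  0.09609964, -0.0213012 ,  0.07719224,  0.06038134,
        0.06505386,  0.07117154]), 'joint_torque': array([ 3.00763662e-03, -9.35543418e+01,  3.66446257e+00, -4.54553032e+01,
       -4.89483098e-02,  1.29651785e-02,  6.10391567e-05]), 'eef_pos': array([ 0.20316825, -0.643661  ,  0.20545834]), 'orientation': array([[ 4.26264114e-06,  3.00953319e-01, -9.53638873e-01],
       [ 5.73494846e-05, -9.53638871e-01, -3.00953318e-01],
       [-9.99999998e-01, -5.34078419e-05, -2.13245380e-05]]), 'force': array([ 0.03688335, -0.08275738,  0.39830907]), 'wrist_torque': array([ 0.00435591, -0.0121718 , -0.02258047]), 'gripper_width': 1.0000306518503095}
```

```bash
python3 - <<'E'
import cv2
a=cv2.imread("pics/scene0.png");b=cv2.imread("pics/top0.png")
cv2.imwrite("pics/s_full.png",a)
cv2.imwrite("pics/t_full.png",b)
cv2.imwrite("pics/t_rock.png",cv2.resize(b[125:225,325:440],None,fx=6,fy=6,interpolation=cv2.INTER_CUBIC)[:600,:690])
cv2.imwrite("pics/t_tube.png",cv2.resize(b[190:250,180:250],None,fx=8,fy=8,interpolation=cv2.INTER_CUBIC))
cv2.imwrite("pics/s_rock.png",cv2.resize(a[170:280,350:480],None,fx=5,fy=5,interpolation=cv2.INTER_CUBIC))
cv2.imwrite("pics/s_tube.png",cv2.resize(a[165:225,165:235],None,fx=8,fy=8,interpolation=cv2.INTER_CUBIC))
E
```

```text
(no output)
```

View pics/s_full.png

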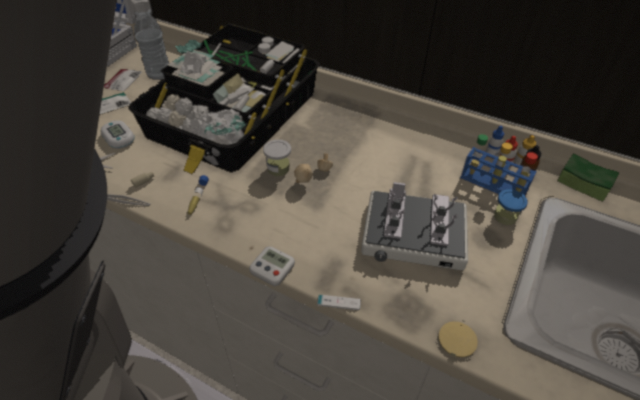

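View pics/t_full.png

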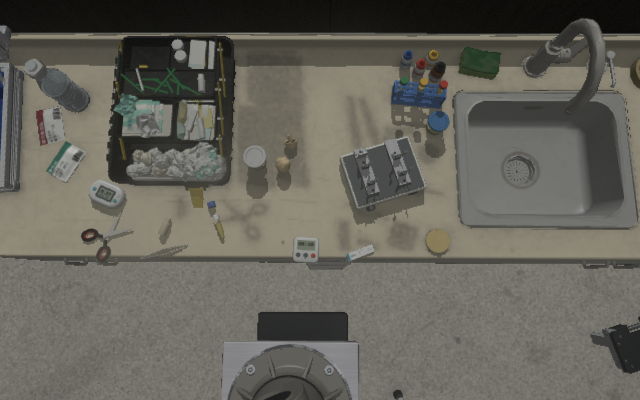

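View pics/t_rock.png

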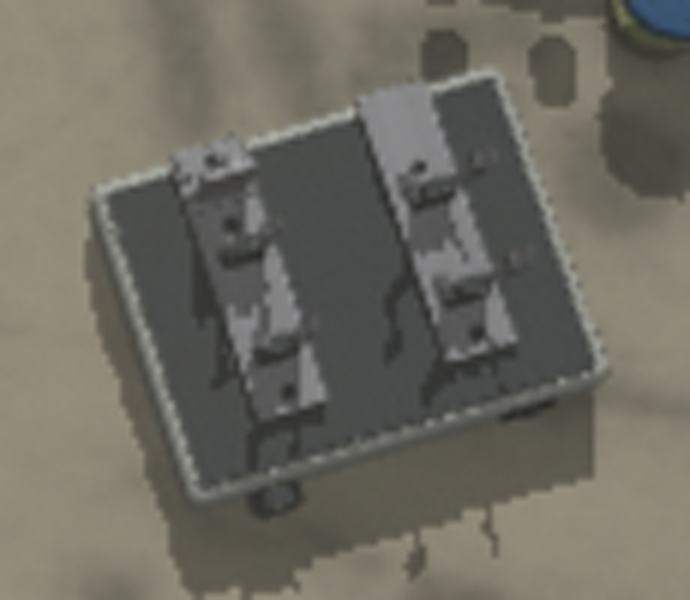

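View pics/t_tube.png

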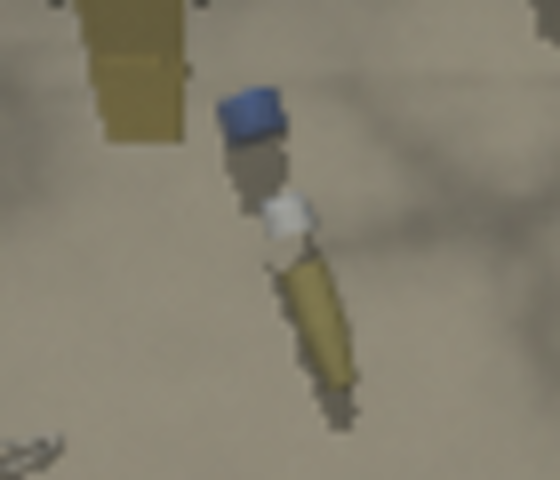

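View pics/s_rock.png

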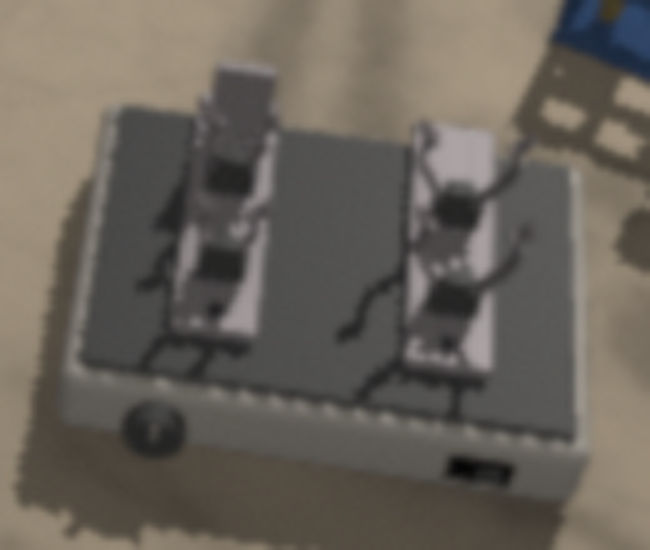

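View pics/s_tube.png

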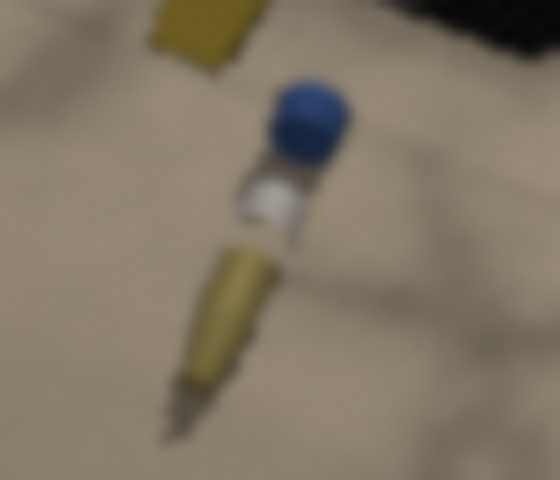

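```bash
cat > h.py <<'E'
import numpy as np, cv2
from workcell import env
P={c:env.camera_params(c) for c in("scene","top")}
def K(c):
    p=P[c]; return np.array([[p['fx'],0,p['cx']],[0,p['fy'],p['cy']],[0,0,1.]])
def proj(c,X):
    return cv2.projectPoints(np.asarray(X,float).reshape(-1,1,3),P[c]['rvec'],P[c]['tvec'],K(c),None)[0].reshape(-1,2)
def campos(c):
    R=cv2.Rodrigues(P[c]['rvec'])[0]; return -R.T@P[c]['tvec']
def back(c,uv,z):
    R=cv2.Rodrigues(P[c]['rvec'])[0]; d=R.T@np.linalg.inv(K(c))@np.array([uv[0],uv[1],1.]); o=campos(c)
    return o+d*(z-o[2])/d[2]
def Tz(x,y,yaw):
    c,s=np.cos(yaw),np.sin(yaw); return lambda X:np.asarray(X,float)@np.array([[c,-s,0],[s,c,0],[0,0,1]]).T+[x,y,0]
def crop(src,dst,x0,y0,x1,y1,f,lines=()):
    im=cv2.imread(src) if isinstance(src,str) else src[:,:,::-1]
    o=cv2.resize(np.ascontiguousarray(im[y0:y1,x0:x1]),None,fx=f,fy=f,interpolation=cv2.INTER_CUBIC)
    o=cv2.convertScaleAbs(o,alpha=1.5)
    for pts,col in lines:
        q=((np.asarray(pts)-[x0,y0]+.5)*f-.5)
        cv2.polylines(o,[np.round(q*16).astype(np.int32)],False,col,1,cv2.LINE_AA,4)
    cv2.imwrite(dst,o)
E
python3 - <<'E'
from h import *
for c in P: print(c,campos(c))
# top corners at crop px
f=lambda u,v,x0,y0,s:((u+.5)/s-.5+x0,(v+.5)/s-.5+y0)
t=[f(u,v,325,125,6) for u,v in((95,188),(498,70),(605,372),(197,492))]
s=[f(u,v,350,170,5) for u,v in((108,105),(580,165),(585,442),(70,370))]
for c,q in(("top",t),("scene",s)):
    B=np.array([back(c,a,.036) for a in q]); print(c,B.round(4).tolist(),np.linalg.norm(B-np.roll(B,-1,0),axis=1).round(4), B.mean(0).round(4))
for c,x,z in (("top",[(205+ 5.9,203.8)],.01),):pass
# tube: cap far end & tip
for c,q,o,s8 in(("top",((250,92),(345,425)),(180,190),8),("scene",((312,85),(175,437)),(165,165),8)):
    A=[back(c,f(*a,*o,s8),.0095) for a in q]; print(c,np.round(A,4).tolist(),np.linalg.norm(A[0]-A[1]))
E
```

```text
scene [-0.02393713 -0.33423779  0.67952032]
top [ 0.28839658 -0.06842177  1.15155686]
top [[0.5915, -0.1175, 0.036], [0.6423, -0.2829, 0.036], [0.5161, -0.3222, 0.036], [0.4663, -0.1578, 0.036]] [0.173  0.1322 0.1717 0.1315] [ 0.554  -0.2201  0.036 ]
scene [[0.5877, -0.117, 0.036], [0.6434, -0.283, 0.036], [0.5195, -0.3217, 0.036], [0.4643, -0.1584, 0.036]] [0.1751 0.1298 0.1724 0.1301] [ 0.5537 -0.2201  0.036 ]
top [[0.4824, 0.2007, 0.0095], [0.3803, 0.167, 0.0095]] 0.1075023881509774
scene [[0.4883, 0.2097, 0.0095], [0.3775, 0.1629, 0.0095]] 0.12027763568764066
```

```bash
cat >> h.py <<'E'
def ring(s,r,n=40):
    a=np.linspace(0,2*np.pi,n+1); return np.c_[np.full(n+1,s),r*np.cos(a),r*np.sin(a)]
def tubepts(x,y,yaw,zmid=.0085,tilt=.028,parts=((0,.003),(.022,.0078),(.083,.0078),(.083,.0095),(.096,.0095))):
    # s measured from tip; mid at .0475 ; returns list of rings in world
    c,s=np.cos(yaw),np.sin(yaw);out=[]
    for d,r in parts:
        q=ring(d-.0475,r); z=q[:,2]+zmid+q[:,0]*tilt
        out.append(np.c_[x+q[:,0]*c-q[:,1]*s,y+q[:,0]*s+q[:,1]*c,z])
    return out
def tubelines(c,*a,**k):
    R=[proj(c,r) for r in tubepts(*a,**k)]
    col=((0,255,0),(0,255,255),(0,255,255),(0,0,255),(0,0,255))
    L=list(zip(R,col))
    hull=cv2.convexHull(np.vstack(R[:3]).astype(np.float32)).reshape(-1,2); L.append((np.vstack([hull,hull[:1]]),(0,255,0)))
    hull=cv2.convexHull(np.vstack(R[3:]).astype(np.float32)).reshape(-1,2); L.append((np.vstack([hull,hull[:1]]),(0,255,0)))
    return L
E
python3 - <<'E'
from h import *
a=(.4345,.1855,np.radians(19))
crop("pics/top0.png","pics/t_t1.png",180,190,250,250,8,tubelines("top",*a))
crop("pics/scene0.png","pics/s_t1.png",165,165,235,225,8,tubelines("scene",*a))
x,y,yw=.554,-.2201,np.radians(18)
T=Tz(x,y,yw)
def box(x0,x1,y0,y1,z): return [(x0,y0,z),(x1,y0,z),(x1,y1,z),(x0,y1,z),(x0,y0,z)]
for c,o in(("top",(325,125,440,225,6)),("scene",(350,170,480,280,5))):
    L=[(proj(c,T(box(-.07,.07,-.09,.09,.036))),(0,255,0)),(proj(c,T(box(-.07,.07,-.09,.09,0))),(255,255,0)),
    (proj(c,T([(-.07,.04,.068),(.07,.04,.068)])),(0,0,255)),(proj(c,T([(-.021,.033,.068),(-.021,.047,.068)])),(0,0,255)),(proj(c,T([(.021,.033,.068),(.021,.047,.068)])),(0,0,255)),
    (proj(c,T(box(-.021,.021,.03,.05,.042))),(0,255,255)),
    (proj(c,T([(.0435,.029,.042),(.0435,.029,.078),(.0435,.051,.078),(.0435,.051,.042)])),(255,0,255))]
    crop(f"pics/{c}0.png",f"pics/{c[0]}_r1.png",*o,L)
E
```

```text
(no output)
```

View pics/t_t1.png

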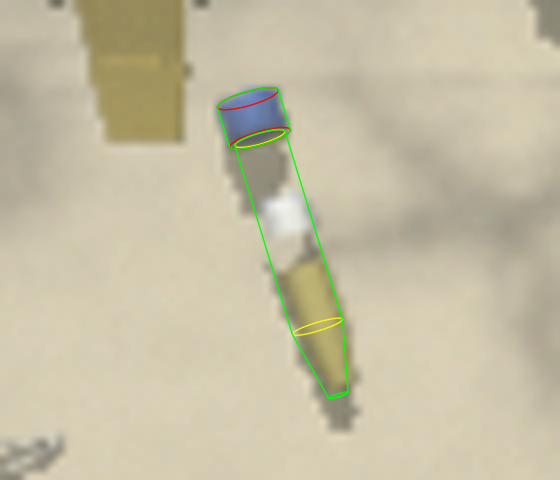

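View pics/s_t1.png

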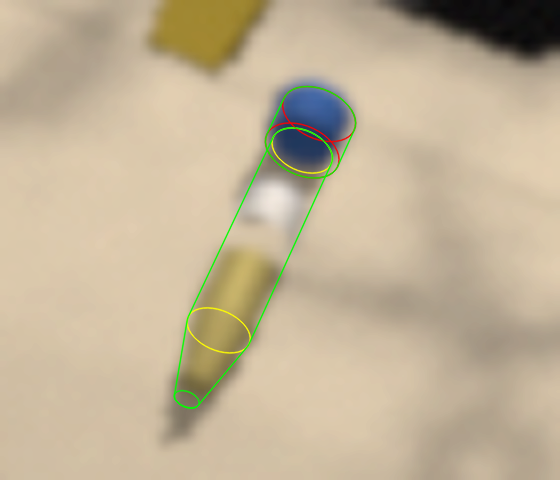

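View pics/t_r1.png

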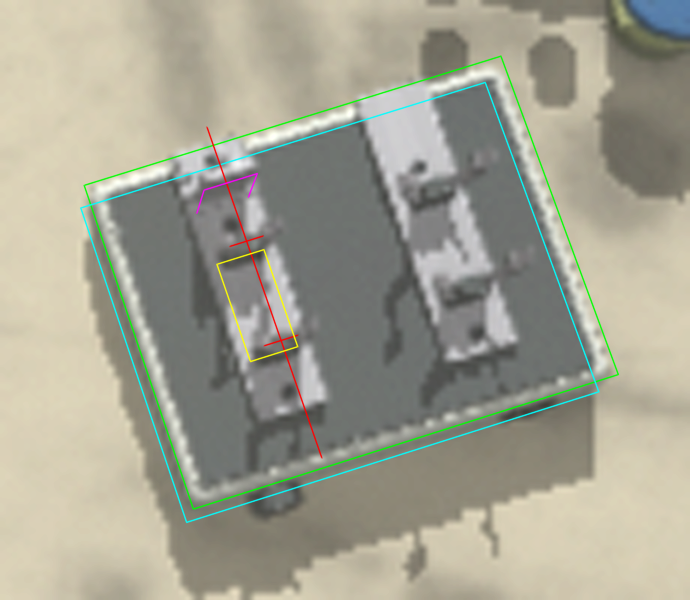

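View pics/s_r1.png

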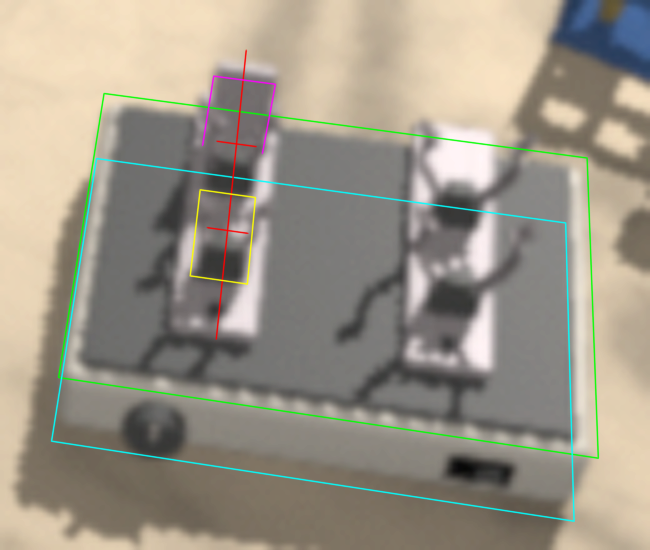

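```bash
python3 - <<'E'
from h import *
for n,uv in dict(boxBR=(228,183),boxTR=(235,40),glove=(197,207),cork=(165,228),toolr=(187,247),wood=(283,165),cup=(255,157)).items():
    print(n,[back("top",uv,z)[:2].round(3).tolist() for z in(0,.05,.1)])
print([back("scene",uv,z)[:2].round(3).tolist() for uv in((240,163),(316,64)) for z in(0.,.05,.1)])
E
```

```text
boxBR [[0.53, 0.162], [0.52, 0.152], [0.509, 0.142]]
boxTR [[0.917, 0.159], [0.89, 0.149], [0.863, 0.14]]
glove [[0.469, 0.236], [0.461, 0.223], [0.453, 0.21]]
cork [[0.416, 0.312], [0.411, 0.296], [0.405, 0.279]]
toolr [[0.37, 0.256], [0.366, 0.242], [0.363, 0.228]]
wood [[0.577, 0.025], [0.564, 0.021], [0.552, 0.017]]
cup [[0.597, 0.097], [0.584, 0.089], [0.571, 0.082]]
[[0.563, 0.173], [0.52, 0.136], [0.477, 0.099], [0.991, 0.225], [0.917, 0.184], [0.842, 0.143]]
```

```bash
cat >> h.py <<'E'
def tool(yaw,tilt=0.):
    d=np.array([np.cos(yaw),np.sin(yaw),tilt]);d/=np.linalg.norm(d)
    x=np.array([tilt*np.cos(yaw),tilt*np.sin(yaw),-1.]);x/=np.linalg.norm(x)
    z=-d; return np.c_[x,np.cross(z,x),z]
def st(): 
    s=env.state(); print("t %.2f"%s['t'],"pos",s['eef_pos'].round(4),"F",s['force'].round(2),"M",s['wrist_torque'].round(2),"w %.3f"%s['gripper_width']); return s
E
python3 - <<'E'
from h import *
yaw=np.radians(19); d=np.array([np.cos(yaw),np.sin(yaw)])
g=np.array([.4345,.1858])+.004*d
O=tool(yaw,.028)
env.move_ptp([g[0],g[1],.16],O); st()
env.movel([g[0],g[1],.05],ori=O); s=st()
for c in P:
    im=env.read_camera(c); cv2.imwrite(f"pics/{c}1.png",im[:,:,::-1])
crop("pics/top1.png","pics/t_g1.png",160,180,260,255,8)
crop("pics/scene1.png","pics/s_g1.png",130,100,260,230,4)
E
```

```text
t 4.23 pos [0.4386 0.1866 0.16  ] F [-0.33 -0.32 -0.2 ] M [-0.02  0.01 -0.01] w 1.002
t 5.12 pos [0.4386 0.1874 0.0505] F [ 0.36 -0.18  0.63] M [-0.06  0.09 -0.04] w 0.999
```

View pics/t_g1.png

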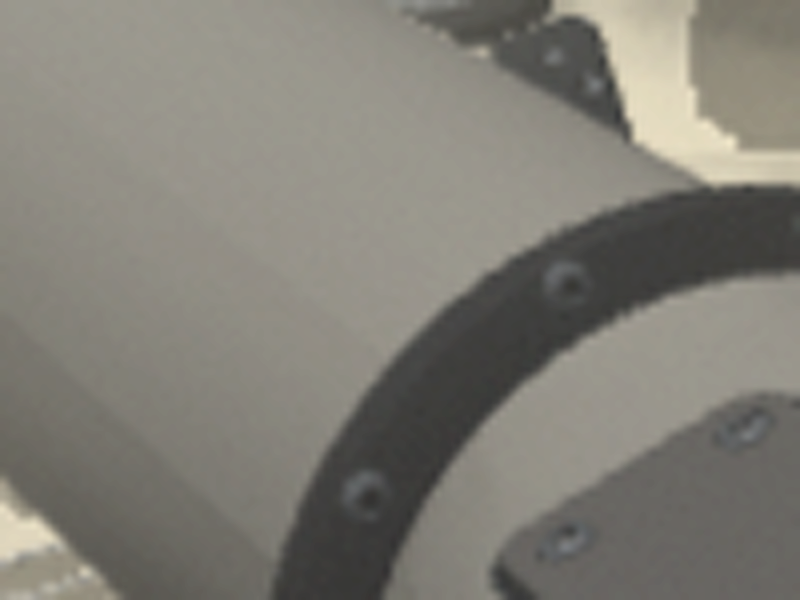

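View pics/s_g1.png

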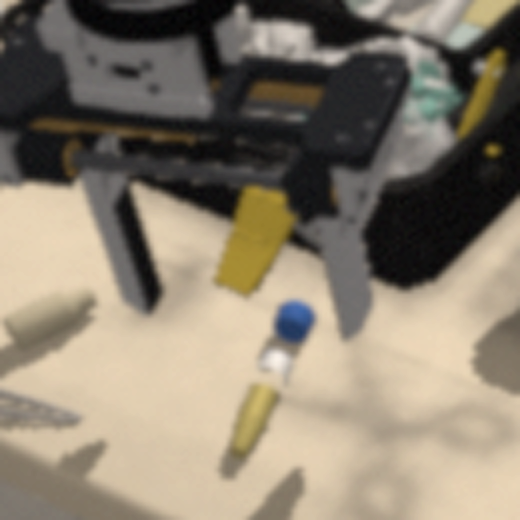

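The top camera is blocked by the arm. The scene view shows the fingers at (145,300) and (350,330) straddling the tube, clear of the yellow tab and the box, so I'm descending and grasping.

```bash
python3 - <<'E'
from h import *
s=st(); p=s['eef_pos'].copy()
yaw=np.radians(19); d=np.array([np.cos(yaw),np.sin(yaw)])
g=np.array([.4345,.1858])+.004*d
env.movel([g[0],g[1],.0025],feed=.08,ori=tool(yaw,.028)); st()
env.grasp(40); st()
env.movel([g[0],g[1],.12],feed=.12); st()
im=env.read_camera("scene"); cv2.imwrite("pics/scene2.png",im[:,:,::-1])
crop("pics/scene2.png","pics/s_g2.png",130,80,260,210,4)
E
```

```text
t 5.22 pos [0.4389 0.1873 0.0508] F [-0.42 -0.18  0.13] M [-0.01  0.07 -0.01] w 0.999
t 5.96 pos [0.4384 0.1873 0.0027] F [ 0.38 -0.23 -0.71] M [-0.02 -0.05 -0.01] w 1.000
t 7.17 pos [0.4383 0.1871 0.0025] F [0.68 0.5  0.27] M [-0.    0.03 -0.01] w 0.153
t 8.29 pos [0.4379 0.1869 0.1194] F [0.4  1.08 0.11] M [ 0.02 -0.02  0.03] w 0.154
```

View pics/s_g2.png

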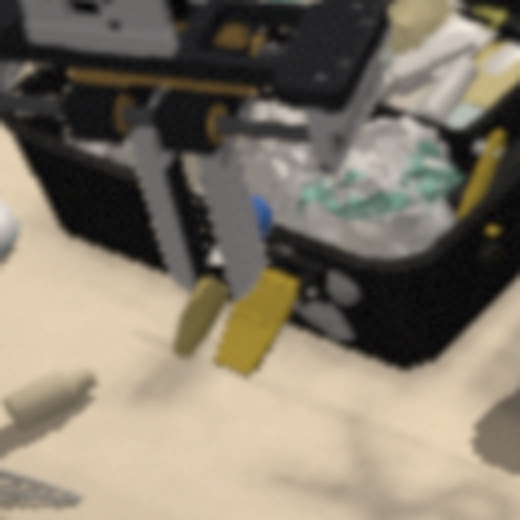

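```bash
cat >> h.py <<'E'
NY=np.radians(18.); N=np.array([.554-.04*np.sin(NY),-.2201+.04*np.cos(NY)])
def L2W(x,y,z):
    c,s=np.cos(NY),np.sin(NY); return np.array([N[0]+x*c-y*s,N[1]+x*s+y*c,z])
E
python3 - <<'E'
from h import *
O=tool(NY,0)
p=env.state()['eef_pos']
env.movel([p[0],p[1],.2],feed=.2)
env.move_ptp(L2W(-.0052,0,.17),O); st()
env.movel(L2W(-.0052,0,.092),feed=.1,ori=O); s=st()
im=env.read_camera("scene"); cv2.imwrite("pics/scene3.png",im[:,:,::-1])
q=s['eef_pos']; print((q-L2W(-.0052,0,.092)).round(4))
# tube model at the TCP
m=q[:2]-.004*np.array([np.cos(NY),np.sin(NY)])
crop("pics/scene3.png","pics/s_h3.png",340,140,480,250,5)
L=tubelines("scene",m[0],m[1],NY,zmid=q[2]+.006,tilt=0)
crop("pics/scene3.png","pics/s_h3b.png",340,140,480,250,5,L)
E
```

```text
t 10.32 pos [ 0.537  -0.182   0.1702] F [ 0.01  0.12 -0.35] M [-0.01 -0.04  0.03] w 0.152
t 11.26 pos [ 0.5371 -0.1836  0.0925] F [ 0.26 -0.62  0.52] M [ 0.02 -0.01 -0.01] w 0.150
[0.0004 0.     0.0005]
```

View pics/s_h3.png

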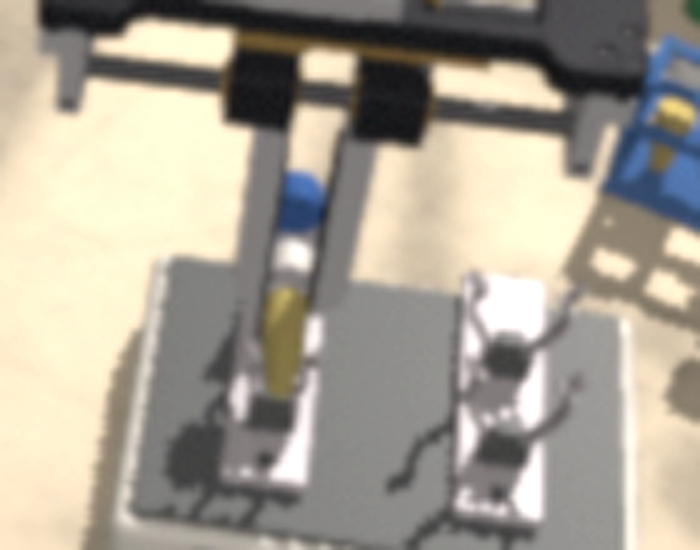

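View pics/s_h3b.png

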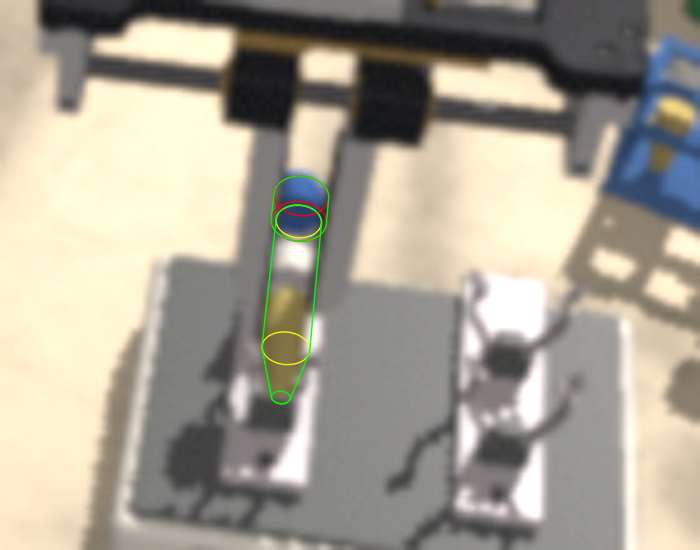

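```bash
cat >> h.py <<'E'
def loc(s):
    c,sn=np.cos(NY),np.sin(NY); R=np.array([[c,sn,0],[-sn,c,0],[0,0,1]])
    p=R@(s['eef_pos']-np.r_[N,0]); return p,R@s['force'],R@s['wrist_torque']
def pl(tag=""):
    s=env.state(); p,f,m=loc(s); print(tag,"t %.2f"%s['t'],"p mm",(p*1e3).round(2),"F",f.round(2),"M",m.round(2),"w %.3f"%s['gripper_width']); return p,f,m
E
python3 - <<'E'
from h import *
O=tool(NY,0)
env.movel(L2W(-.0064,0,.078),feed=.05,ori=O); p,f0,m=pl()
z=.078
while z>.0695:
    z-=.001
    env.movel(L2W(-.0064,0,z),feed=.02,ori=O); p,f,m=pl("%.4f"%z)
    if f[2]>16 or np.hypot(f[0],f[1])>8: print("stop"); break
E
```

```text
t 11.74 p mm [-6.58  0.16 77.7 ] F [-0.08 -0.44 -0.28] M [ 0.05 -0.03 -0.02] w 0.152
0.0770 t 11.99 p mm [-6.34  0.   77.07] F [ 0.04 -0.    0.93] M [0.03 0.03 0.03] w 0.150
0.0760 t 12.24 p mm [-6.37 -0.   76.01] F [ 0.13  0.73 -0.28] M [0.08 0.01 0.01] w 0.151
0.0750 t 12.49 p mm [-6.32 -0.   75.02] F [ 0.01 -0.31  0.37] M [-0.06 -0.05 -0.02] w 0.150
0.0740 t 12.74 p mm [-6.17 -0.35 74.33] F [-0.85 -0.01  5.97] M [-0.15  0.15  0.03] w 0.153
0.0730 t 12.99 p mm [-5.95 -0.74 73.54] F [-0.79 -2.42  7.01] M [-0.57  0.16 -0.02] w 0.151
0.0720 t 13.24 p mm [-5.71 -0.68 72.57] F [ 0.64 -1.57  6.49] M [-0.62 -0.17 -0.04] w 0.152
0.0710 t 13.49 p mm [-5.89 -0.55 71.33] F [ 2.64 -3.18  3.65] M [-0.72 -0.55 -0.05] w 0.154
0.0700 t 13.74 p mm [-5.98 -0.33 70.23] F [ 2.92 -3.7   4.1 ] M [-0.77 -0.72 -0.05] w 0.150
0.0690 t 13.99 p mm [-6.17 -0.14 69.02] F [ 2.8  -3.27  1.11] M [-0.92 -0.84 -0.04] w 0.151
```

```bash
python3 - <<'E'
from h import *
O=tool(NY,0)
y=-.0006;x=-.006
env.movel(L2W(x,y,.069),feed=.02,ori=O); p,f,m=pl("lat")
z=.069
while z>.0605:
    z-=.001
    y+=np.clip(f[1]*.0001,-.0003,.0003)
    env.movel(L2W(x,y,z),feed=.02,ori=O); p,f,m=pl("%.4f %.4f"%(y,z))
    if f[2]>12 or np.hypot(f[0],f[1])>8: print("stop"); break
    if z<.064 and f[2]>5: print("seat?"); break
E
```

```text
lat t 14.24 p mm [-6.13 -0.58 68.95] F [ 1.66 -2.62  3.16] M [-0.67 -0.32 -0.01] w 0.152
-0.0009 0.0680 t 14.49 p mm [-6.21 -0.68 67.73] F [ 1.45 -1.38  0.21] M [-0.59 -0.47 -0.02] w 0.152
-0.0010 0.0670 t 14.74 p mm [-6.12 -0.87 66.8 ] F [ 1.07 -1.36 -0.83] M [-0.46 -0.48 -0.03] w 0.150
-0.0011 0.0660 t 14.99 p mm [-6.18 -0.99 65.75] F [ 2.24 -0.96 -2.61] M [-0.38 -0.46  0.  ] w 0.153
-0.0012 0.0650 t 15.24 p mm [-6.19 -1.12 64.76] F [ 2.19 -0.25 -4.82] M [-0.32 -0.36 -0.07] w 0.151
-0.0013 0.0640 t 15.49 p mm [-6.09 -1.19 63.85] F [ 1.21 -1.61 -3.52] M [-0.31 -0.36 -0.03] w 0.148
-0.0014 0.0630 t 15.74 p mm [-6.06 -1.32 62.86] F [ 1.24 -1.1  -4.9 ] M [-0.19 -0.39 -0.01] w 0.153
-0.0015 0.0620 t 15.99 p mm [-6.02 -1.5  61.96] F [ 0.67  0.15 -4.06] M [-0.11 -0.19 -0.04] w 0.149
-0.0015 0.0610 t 16.24 p mm [-6.   -1.56 61.61] F [-4.65  2.36 11.85] M [ 0.45  0.96 -0.07] w 0.153
seat?
```

```bash
python3 - <<'E'
from h import *
O=tool(NY,0)
env.movel(L2W(-.006,-.0014,.0617),feed=.02,ori=O); env.dwell(.2); p,f,m=pl()
im=env.read_camera("scene"); cv2.imwrite("pics/scene4.png",im[:,:,::-1])
q=env.state()['eef_pos']
m=q[:2]-.004*np.array([np.cos(NY),np.sin(NY)])
crop("pics/scene4.png","pics/s_h4.png",340,140,480,250,5)
crop("pics/scene4.png","pics/s_h4b.png",340,140,480,250,5,tubelines("scene",m[0],m[1],NY,zmid=.068,tilt=0)+[(proj("scene",[L2W(.0435,-.011,.078),L2W(.0435,.011,.078)]),(255,0,255)),(proj("scene",[L2W(.0495,-.011,.078),L2W(.0495,.011,.078)]),(255,0,255))])
E
```

```text
t 16.69 p mm [-6.01 -1.44 61.75] F [-1.46 -0.23  3.49] M [-0.08  0.42 -0.05] w 0.151
```

View pics/s_h4.png

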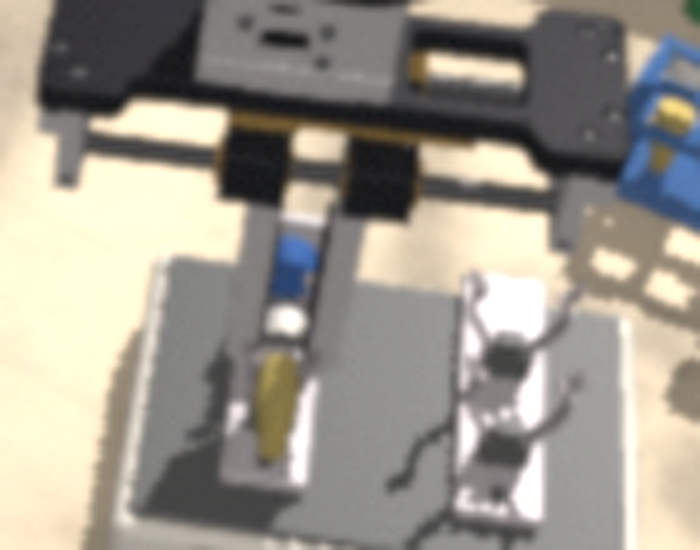

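View pics/s_h4b.png

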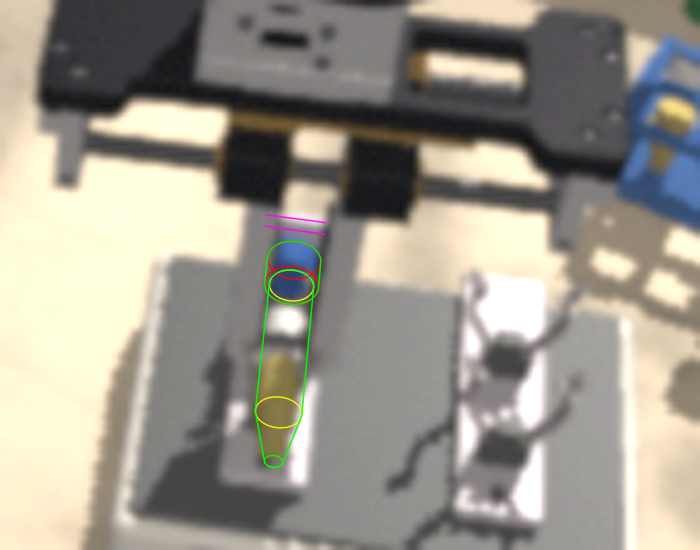

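```bash
python3 - <<'E'
from h import *
O=tool(NY,0)
x=-.006; hist=[]
while x<.0045:
    x+=.0004
    env.movel(L2W(x,-.0014,.0617),feed=.01,ori=O); p,f,m=pl("%.4f"%x)
    hist.append(f[0])
    if f[0]<-12: print("stop"); break
    if abs(f[1])>7 or abs(f[2])>10: print("odd"); break
E
```

```text
-0.0056 t 16.99 p mm [-5.94 -1.45 61.73] F [-3.32  0.83  7.23] M [-0.04  0.98 -0.02] w 0.151
-0.0052 t 17.24 p mm [-5.94 -1.46 61.7 ] F [-5.43  0.9   8.93] M [ 0.14  1.46 -0.06] w 0.150
-0.0048 t 17.49 p mm [-5.89 -1.5  61.68] F [-7.98  0.6  10.82] M [ 0.15  1.9  -0.05] w 0.148
odd
```

```bash
python3 - <<'E'
from h import *
O=tool(NY,0)
z=.0617; x=-.0048
for k in range(14):
    p,f,m=pl("x%.4f z%.4f"%(x,z))
    if f[0]<-11: print("stop");break
    z+=np.clip((f[2]-0)*.00004,-.0003,.0003); z=min(z,.0635)
    if k>1: x+=.0003
    env.movel(L2W(x,-.0014,z),feed=.01,ori=O)
E
```

```text
x-0.0048 z0.0617 t 17.49 p mm [-5.89 -1.5  61.68] F [-7.98  0.6  10.82] M [ 0.15  1.9  -0.05] w 0.148
x-0.0048 z0.0620 t 17.74 p mm [-5.34 -1.51 61.83] F [-3.81 -1.43  1.59] M [-0.21  0.99 -0.05] w 0.152
x-0.0048 z0.0621 t 17.99 p mm [-4.6  -1.33 61.96] F [-0.9  -0.65 -0.8 ] M [-0.28  0.25 -0.05] w 0.154
x-0.0045 z0.0620 t 18.24 p mm [-4.33 -1.35 62.02] F [-0.67 -0.76 -2.19] M [-0.25  0.18 -0.04] w 0.149
x-0.0042 z0.0619 t 18.49 p mm [-4.1  -1.38 61.97] F [-1.66 -0.68 -1.54] M [-0.21  0.16 -0.02] w 0.152
x-0.0039 z0.0619 t 18.74 p mm [-3.91 -1.44 61.9 ] F [-0.41  0.04 -1.  ] M [-0.22  0.26 -0.08] w 0.152
x-0.0036 z0.0618 t 18.99 p mm [-3.65 -1.4  61.86] F [-1.46 -0.07  1.13] M [-0.2   0.46 -0.01] w 0.153
x-0.0033 z0.0619 t 19.24 p mm [-3.31 -1.42 61.89] F [-2.7  -1.31  0.18] M [-0.28  0.48 -0.04] w 0.153
x-0.0030 z0.0619 t 19.49 p mm [-2.96 -1.38 61.88] F [-1.59 -1.54 -0.34] M [-0.26  0.41 -0.02] w 0.152
x-0.0027 z0.0619 t 19.74 p mm [-2.66 -1.4  61.88] F [-1.21 -1.06 -0.15] M [-0.19  0.39 -0.07] w 0.148
x-0.0024 z0.0619 t 19.99 p mm [-2.4  -1.43 61.88] F [-1.62 -1.2  -1.1 ] M [-0.19  0.39 -0.04] w 0.153
x-0.0021 z0.0618 t 20.24 p mm [-2.11 -1.4  61.85] F [-1.96 -0.82  2.16] M [-0.19  0.56 -0.02] w 0.154
x-0.0018 z0.0619 t 20.49 p mm [-1.71 -1.38 61.9 ] F [-0.9  -0.71  0.13] M [-0.16  0.31  0.02] w 0.152
x-0.0015 z0.0619 t 20.74 p mm [-1.38 -1.37 61.92] F [-1.18 -0.88 -1.29] M [-0.21  0.21  0.01] w 0.153
```

```bash
python3 - <<'E'
from h import *
O=tool(NY,0)
z=.0619; x=-.0015
while x<.0055:
    x+=.0003
    env.movel(L2W(x,-.0014,z),feed=.01,ori=O)
    p,f,m=pl("x%.4f z%.4f"%(x,z))
    if f[0]<-9: print("stop");break
    z+=np.clip(f[2]*.00002,-.0001,.0001); z=np.clip(z,.0615,.0623)
im=env.read_camera("scene"); cv2.imwrite("pics/scene5.png",im[:,:,::-1])
crop("pics/scene5.png","pics/s_h5.png",340,140,480,250,5)
E
```

```text
x-0.0012 z0.0619 t 21.24 p mm [-1.19 -1.39 61.9 ] F [-1.22 -0.29 -0.66] M [-0.24  0.29  0.01] w 0.155
x-0.0009 z0.0619 t 21.49 p mm [-0.94 -1.38 61.87] F [-1.39 -0.28  0.01] M [-0.23  0.39 -0.06] w 0.148
x-0.0006 z0.0619 t 21.74 p mm [-0.58 -1.39 61.89] F [-1.41 -0.98 -0.37] M [-0.22  0.45 -0.01] w 0.155
x-0.0003 z0.0619 t 21.99 p mm [-0.27 -1.41 61.88] F [-1.27 -1.7  -0.41] M [-0.22  0.39  0.01] w 0.150
x-0.0000 z0.0619 t 22.24 p mm [ 2.000e-02 -1.420e+00  6.188e+01] F [-1.46 -0.8   0.09] M [-0.19  0.45 -0.03] w 0.154
x0.0003 z0.0619 t 22.49 p mm [ 0.31 -1.42 61.88] F [-1.93 -0.67 -0.35] M [-0.18  0.47 -0.03] w 0.154
x0.0006 z0.0619 t 22.74 p mm [ 0.36 -1.39 61.83] F [-3.77 -0.3   2.27] M [-0.14  1.   -0.03] w 0.154
x0.0009 z0.0619 t 22.99 p mm [ 0.43 -1.41 61.82] F [-6.3  -0.75  2.26] M [-0.07  1.35  0.04] w 0.154
x0.0012 z0.0620 t 23.24 p mm [ 0.45 -1.42 61.8 ] F [-6.27 -0.61  3.16] M [-0.09  1.68 -0.02] w 0.150
x0.0015 z0.0620 t 23.49 p mm [ 0.48 -1.39 61.82] F [-8.06 -0.25  3.35] M [-0.05  1.93 -0.07] w 0.150
x0.0018 z0.0621 t 23.74 p mm [ 0.53 -1.4  61.81] F [-9.92 -0.63  4.32] M [ 0.02  2.27 -0.02] w 0.157
stop
```

View pics/s_h5.png

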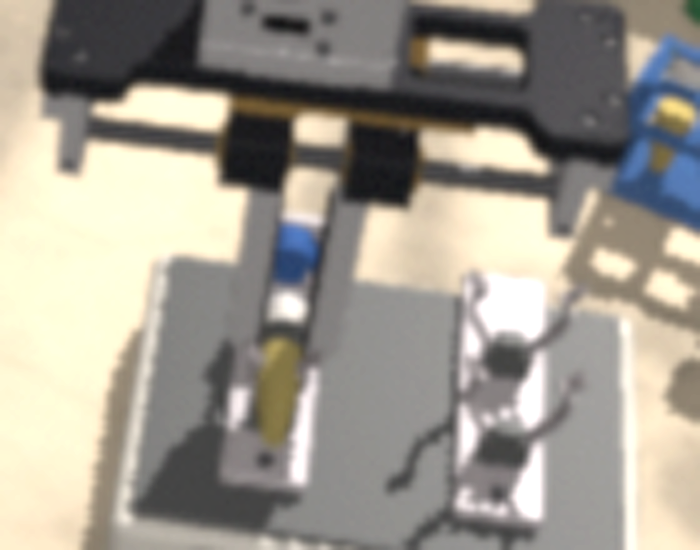

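```bash
python3 - <<'E'
from h import *
O=tool(NY,0)
env.dwell(.25); pl("hold")
env.movel(L2W(.0009,-.0014,.0621),feed=.01,ori=O); pl("relax")
env.open_gripper(); pl("open")
env.movel(L2W(.0005,-.0014,.12),feed=.06,ori=O); pl()
env.movel(L2W(.0005,-.0014,.24),feed=.15,ori=O); pl()
im=env.read_camera("scene"); cv2.imwrite("pics/scene6.png",im[:,:,::-1])
crop("pics/scene6.png","pics/s_h6.png",340,140,480,250,5)
E
```

```text
hold t 24.04 p mm [ 0.51 -1.39 61.79] F [-9.94 -0.06  4.49] M [-0.06  2.25 -0.03] w 0.150
relax t 24.29 p mm [ 0.45 -1.36 61.89] F [-5.78 -0.81 -0.72] M [-0.16  1.34 -0.09] w 0.151
open t 25.57 p mm [ 0.9  -1.4  62.11] F [-0.26  0.98 -0.31] M [-0.02 -0.05  0.01] w 0.999
 t 26.68 p mm [  0.29  -1.29 119.61] F [ 0.06 -0.12 -0.32] M [ 0.04 -0.01 -0.02] w 1.000
 t 27.63 p mm [ 5.0000e-02 -1.2700e+00  2.3912e+02] F [ 0.19  0.04 -0.17] M [ 0.03 -0.02  0.01] w 1.003
```

View pics/s_h6.png

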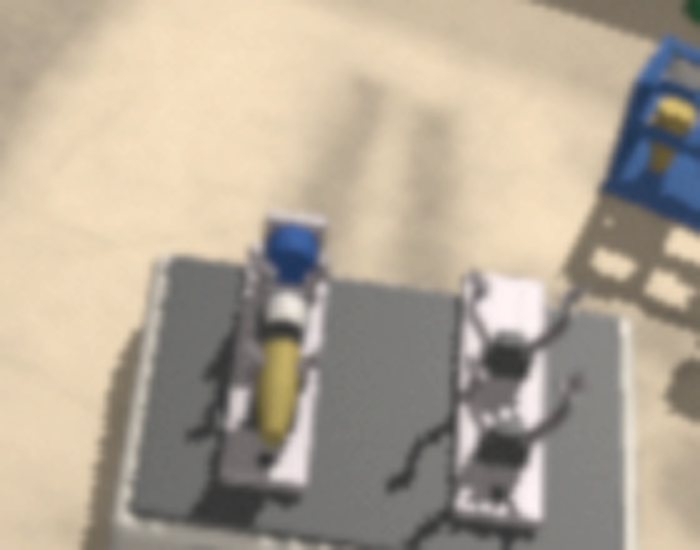

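```bash
python3 - <<'E'
from h import *
env.movej([63.913, 24.414, 4.234, 92.017, -1.954, 63.644, -3.845]); st()
for c in P: cv2.imwrite(f"pics/{c}7.png",env.read_camera(c)[:,:,::-1])
mid=L2W(.0451-.0487,-.0014,.068)
crop("pics/scene7.png","pics/s_7.png",340,140,480,250,5,tubelines("scene",mid[0],mid[1],NY,zmid=.068,tilt=0))
crop("pics/top7.png","pics/t_7.png",325,125,440,225,6,tubelines("top",mid[0],mid[1],NY,zmid=.068,tilt=0))
crop("pics/top7.png","pics/t_7b.png",325,125,440,225,6)
for n,c in(("timer","top"),("card","top"),("cup","top")):
    print(n,[(d['score'],d['rect']) for d in env.spot_in(n,c)[:1]])
E
```

```text
t 29.74 pos [ 0.2044 -0.6431  0.2053] F [-0.97 -0.62  0.23] M [ 0.06 -0.    0.05] w 1.006
timer [(0.67, [293.7, 237.6, 317.8, 262.2])]
card [(0.65, [346.1, 247.1, 372.5, 261.2])]
cup [(0.87, [247.2, 146.5, 266.3, 170.5])]
```

View pics/s_7.png

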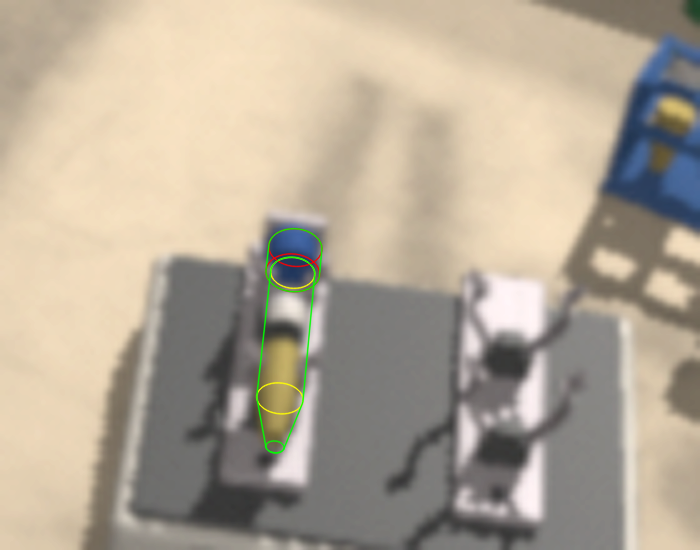

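View pics/t_7.png

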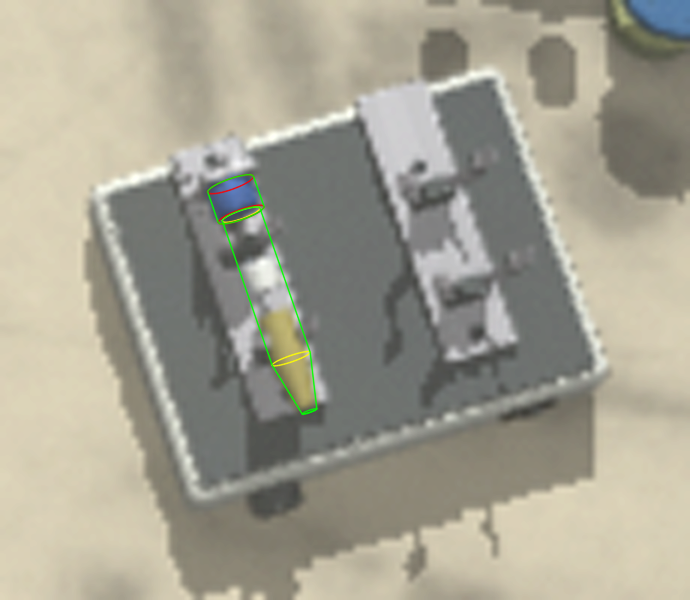

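View pics/t_7b.png

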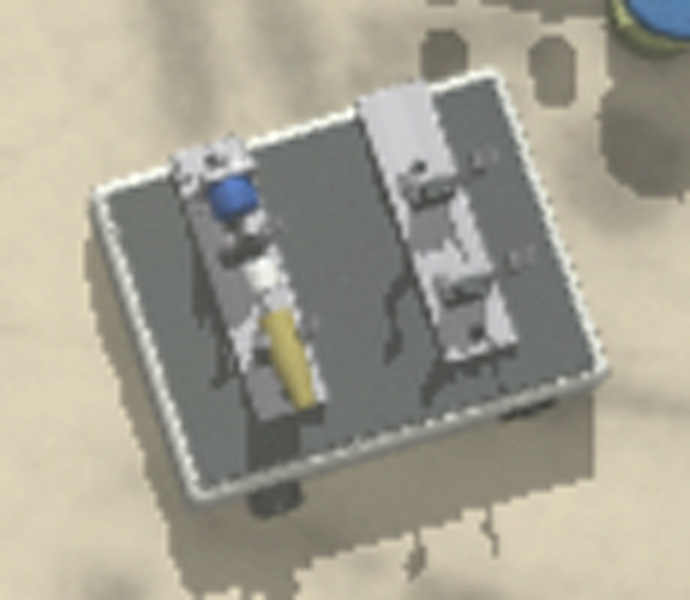

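```bash
python3 - <<'E'
from h import *
env.job_done(); st()
E
```

```text
the job is handed in; nothing more can be done
the job is handed in; nothing more can be done
```

The tube is in the narrow clips with its cap against the end stop. I let go of it, backed the arm clear and handed the job in at about 30 s. No verdict was reported.

- **Pick-up:** I pinched the tube across the body with a 40 N grip setting.
- **Snap-in:** The cap started about 40 mm beyond `narrow_axis`, short of the stop. The downward push peaked at about 7 N at the lips. One step then pressed the seated tube onto its pads with about 12 N, and I backed that off.
- **Sideways offset:** During the descent I followed the side force about 1.4 mm to the right of where the cameras put the clip axis.
- **Slide:** The tube stuck at first and took about 8 N along the clips, with 11 N downward. After I eased the downward load it slid at about 1–2 N, slightly below the expected 2–8 N.
- **Stop contact:** The push reached 9.9 N and was held for about 0.3 s, so roughly 8 N bore on the stop. I eased it to about 6 N before opening the gripper.

**Last checks:**
- In both cameras the tube lies along the narrow clips with its cap at the tab, within about 1–2 mm of the pose I predicted.
- From the arm position, the cap face is about 45 mm beyond `narrow_axis`.
- The scene camera placed the tube about 1–1.5 mm further along than the arm and top camera did. This is within the 2 mm calibration and I left it.
- The timer, card and cup show in the same places as at the start, to within about 3 pixels of detector noise.

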